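# Mix a sample tube and hold it clamped in the tube reader

### The arm

A 6-joint arm with a two-finger parallel gripper is mounted at the origin on a cart in front of the work surface, level with it; the furniture and walls round the work are solid. World frame = base frame: x ahead of the robot, y to its left, z up, the work surface at z = 0. Lengths are in m, angles in rad, forces in N, time in s.
With the tool pointing down it reaches from about 0.275 to 0.75 m from the base axis. Payload 10.2 kg.
Tool frame: the origin (TCP) lies midway between the tips of the shut fingers; the grasp point (between the pads) lies 19 mm behind it (env.hold_point_z is the distance from the TCP to the grasp point, in m); z points along the fingers, y is the line along which they close (so a half turn about z gives the same grasp; the last joint's range is limited). The gripper opens to 85 mm and grips with 20 to 120 N. Pads are 22 mm wide; open, the fingers measure 114 mm over their backs; the gripper's body (76 mm by 85 mm) begins 54 mm behind the grasp point. The pads swing forward as they close: fully open they stand 13 mm farther back than shut.
Start: joints at [-1.5, 0.313, 1.498, -0, 1.331, -0.223], TCP at [0.152, -0.503, 0.231] pointing down, gripper open.
Joint ranges: [-2.94, 2.94], [-0.97, 2.17], [0.19, 2.56], [-1.23, 4.37], [0.02, 3.11], [-2.88, 2.88]. Speed limits (rad/s): [2.39, 2.39, 3.01, 3.14, 3.14, 3.14].

### API

Orientations are given as a unit quaternion [x, y, z, w].
In Python, from bench import env, kinematics, monitor, eyes, job gives the robot as it stands. The module is installed in compiled form; this text tells all that it offers. Calls block until the motion is done:
- env.reach(position, orientation): joint-space move of the TCP to a pose.
- env.movel(position, velocity=0.15, frame=None, guard=None): straight line of the TCP; frame=None keeps the orientation; velocity is the mean speed in m/s. With guard (N) it stops when the force on the tool has changed by that much, and returns True; else False.
- env.set_joints(angles): joint-space move.
- env.release() and env.close_gripper(effort=None): open the fingers fully, or close them until they stop; effort is the grip in N (None keeps the last).
- env.hold(seconds).
- kinematics.ik(position, orientation): joint angles nearest the present ones, or None.
- monitor.sense(): the state.
- eyes.grab_frame(name): name is "scene" or "top" or "wrist"; returns a dict with "frame" (420x560x3 uint8, red, green, blue), "mtx" (3x3 intrinsics, pixels), "k1" (the pictures are not rectified: a ray, as slopes to the right and down, at radius r is drawn at 1 + k1 r^2 times it, then the intrinsics apply), "view" (4x4, takes a point from world to camera coordinates). Camera axes: x right, y down, z forward; pixel columns grow to the right and rows downward; lengths in m; the calibration is good to about 2 mm. A picture is of the moment at which its call begins. There is no depth.
A pose or a line that the arm cannot do raises env.MotionError and nothing moves.
- job.hand_in(): hands the job in; it is judged then, once.
The state is a dict: "clock": time; "joints": joint angles; "qvel": joint speeds; "joint_efforts": joint torques, N m; "position": TCP position; "ee_rot": TCP orientation; "contact_force": force on the tool from outside, world axes, zero at the start; "ft_torque": the same for the moment, N m; "finger_gap": opening from 0.0 (shut) to 1.0 (fully open); "gripper_force": force on a finger pad.
Only numpy, scipy, OpenCV 4.12 (cv2) and the standard library are available. Lean on these libraries where they do the work, as an engineer would, in place of code of your own. Each camera call takes 0.05 s, during which the arm holds its last target. There are 200 camera calls.

### The job

Take the sample tube out of the rack, press it upright into the rubber cup of the touch mixer until the cup is fully down and keep it down for at least one second, then stand the tube fully home in the well of the tube reader and let go of it. Then take the reader's cam lever by its upright knob and swing it to the cam's highest lift, where the lever points straight away from the tube over the index line on the deck and the shoe presses the tube into the V-block. The lever springs back, so finish while still holding the knob there; leave the other things on the bench where they are.

Things in the scene. Friction and masses are not known exactly. Their poses are not given: they have to be found in the camera images.
- tube: the only sample tube: clear, 13 mm diameter body, 89 mm tall overall, with a 16 mm diameter cap from 71 to 89 mm above its bottom; 15 g. Origin: centre of its bottom, z along the tube to the cap. It starts upright in a hole of the rack, its bottom 5 mm above the worktop; grasp it by the cap, which stands clear of the rack's top
- tube_rack: rack of 63 x 130 mm and 62 mm tall with square holes for tubes, fixed to the worktop. Origin: centre of its underside; y along its length
- mixer: touch mixer, 112 x 96 mm, white box on rubber feet, fixed; the rubber cup stands on its top. Origin: centre of its underside
- mixer_cup (a point): centre of the floor of the mixer's black rubber cup (36 mm outside, 24 mm inside diameter, recess 6 mm deep), about 83 mm above the worktop; it goes down with the cup
- mixer_pad (a joint): how far the mixer's cup is pressed down, 0 (up) to 0.006 m (fully down, on its stop). Sprung: it begins to move at 3.5 N and is fully down at 8 N
- reader: tube reader, base 104 x 172 mm, fixed. Origin: centre line of the underside, x away from its front edge, y from the lever side to the well and the white display housing (62 mm tall). On its 14 mm high deck, in a line along y: eccentric cam with lever (y = -34 mm), sliding jaw with sprung shoe, well (y = 44 mm), V-block. V-block and side cheeks are 60 mm tall
- reader_well (a point): where to stand the tube down: middle of the open well, on its floor 14 mm above the worktop; the tube has about 4 mm of play on every side here
- reader_seat (a point): where the tube's bottom centre stands once the shoe has pushed it into the V-block; on the well's floor, 6 mm in +y of the reader from reader_well
- reader_shoe: sprung shoe that the cam pushes in +y of the reader against the tube: 17 mm wide steel with a rubber face, from 18 to 54 mm above the worktop. Its origin coincides with the reader's origin when the lever rests and moves along +y with it, up to 14 mm
- lever (a joint): angle of the cam lever about its upright axis (rad), anticlockwise from above. 0: at rest, pointing to the front of the reader (its -x). 1.571: highest lift, pointing straight along the reader's -y, away from the tube, over the dark index line. 2.15: far stop, where the lift is lower again. A return spring of about 0.11 N m at rest to 0.25 N m at highest lift drives it back to 0
- lever_pivot (a point): point on the lever's upright axis, at the height to grip the knob (86 mm above the worktop); fixed
- lever_knob: black upright round knob at the end of the lever, 18 mm diameter, from 56 to 100 mm above the worktop, 95 mm from the lever's axis; it turns freely on its pin, and the lever arm lies below it (top at 56 mm). It can be pinched from above with the fingers in any direction, which need not turn with the lever. Origin: centre of its foot
- knob_grip (a point): centre of the knob at the height to grip it, 84 mm above the worktop; moves with the lever
- microscope: the microscope at the left of the bench, fixed: with its screen it fills about x = 0.28 to 0.66 m, y = 0.44 to 0.76 m and reaches 0.68 m high, its eyepieces towards the robot; the arm starts to the left of it, so the way to the work leads round its front, closer to the robot. Origin: under its middle
- flask: bystander: conical flask, 131 mm diameter at the foot, 232 mm tall, at the back left, fixed; origin under its centre
- spray_bottle: bystander: spray bottle, 60 x 126 mm, 257 mm tall, at the back right beside the 318 mm tall binders, fixed; origin under its centre
- tip_box: bystander: box of pipette tips, 71 x 108 mm, 68 mm tall, at the back, fixed; origin under its centre
- dropper_a: bystander: dropper bottle, 36 mm diameter, 96 mm tall, at the back of the bench; origin under its centre
- dropper_b: bystander: dropper bottle, 36 mm diameter, 96 mm tall, at the back of the bench; origin under its centre
- timer: bystander: bench timer, 63 x 68 x 36 mm, at the front of the bench; origin under its centre
- tape: bystander: roll of tape lying flat, 98 mm diameter, 25 mm tall, at the back right; origin under its centre

How it is judged:
By the outcome, as a careful person would: the job done as asked, in the order asked, and still so for the second after the job is handed in, while the arm keeps its last pose, push and grip.
It also fails if it takes over 61 s, if anything falls off the work surface, if the arm or the gripper's body presses on something with over 40 N, if the wrist force passes 120 N, or if a joint passes its speed limit or range.

## Working session

There is one attempt and no reset: what is moved stays moved. The work goes in short steps, each a Python script; the robot and the scene stay as the last script left them, time stands still between calls to the robot, and variables do not carry over. Pictures are saved under pics/ and viewed, at most 10 in all, crops included, and the job is handed in when it is done.

```bash
mkdir -p pics; cat > h.py <<'E'
import numpy as np, cv2
from bench import env, kinematics, monitor, eyes, job
def grab(n,fn=None):
    f=eyes.grab_frame(n)
    if fn: cv2.imwrite('pics/'+fn,cv2.cvtColor(f['frame'],cv2.COLOR_RGB2BGR)); np.savez('pics/'+fn[:-4]+'.npz',**{k:np.array(v) for k,v in f.items()})
    return f
def load(fn): return dict(np.load('pics/'+fn+'.npz'))
def ray(f,u,v):
    K=np.array(f['mtx']);V=np.array(f['view']);k=float(f['k1'])
    d=np.array([(u-K[0,2])/K[0,0],(v-K[1,2])/K[1,1]]);s=d.copy()
    for _ in range(50): s=d/(1+k*(s@s))
    R=V[:3,:3]; return -R.T@V[:3,3], R.T@np.array([s[0],s[1],1.])
def onz(f,u,v,z):
    o,d=ray(f,u,v); return o+d*(z-o[2])/d[2]
def tri(*obs):
    A=np.zeros((3,3));b=np.zeros(3)
    for f,u,v in obs:
        o,d=ray(f,u,v);d=d/np.linalg.norm(d);P=np.eye(3)-np.outer(d,d);A+=P;b+=P@o
    p=np.linalg.solve(A,b)
    return p,[round(1e3*float(np.linalg.norm(np.cross(p-ray(f,u,v)[0],(lambda d:d/np.linalg.norm(d))(ray(f,u,v)[1])))),1) for f,u,v in obs]
def proj(f,p):
    K=np.array(f['mtx']);V=np.array(f['view']);c=V[:3,:3]@np.array(p)+V[:3,3];s=c[:2]/c[2];s=s*(1+float(f['k1'])*(s@s));return np.array([K[0,0]*s[0]+K[0,2],K[1,1]*s[1]+K[1,2]])
E
python3 - <<'E'
from h import *
for n in('scene','top'):
    f=grab(n,n+'1.png'); print(n,np.round(-f['view'][:3,:3].T@f['view'][:3,3],3),f['mtx'][0,0],f['k1'])
s=monitor.sense();print(s)
E
```

```text
scene [-0.421  0.967  0.933] 449.91055337005895 -0.07829231797877119
top [0.262 0.069 1.596] 476.8812019727285 -0.09985069678443458
{'clock': 0.1, 'joints': array([-1.50040284e+00,  3.13414117e-01,  1.49836533e+00,  6.80695276e-06,
        1.33102518e+00, -2.23373094e-01]), 'qvel': array([-0.00019251, -0.0013497 ,  0.00170678,  0.00047938, -0.00089273,
        0.0001223 ]), 'joint_efforts': array([ 2.42535978e-03, -4.12902904e+01, -2.60145378e+01, -2.16975850e-04,
        3.00661573e-03,  2.14258648e-05]), 'position': array([ 0.15200519, -0.50226576,  0.23078045]), 'ee_rot': array([ 9.89231967e-01,  1.46354870e-01,  4.96024212e-05, -6.03960249e-04]), 'contact_force': array([ 0.23143072, -0.03526883,  1.58580458]), 'ft_torque': array([ 0.01030189, -0.00130044,  0.01653242]), 'gripper_force': 0.0, 'finger_gap': 0.9995312309761073}
```

View pics/scene1.png

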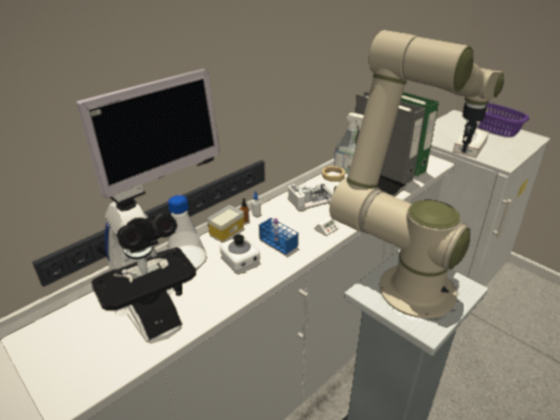

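View pics/top1.png

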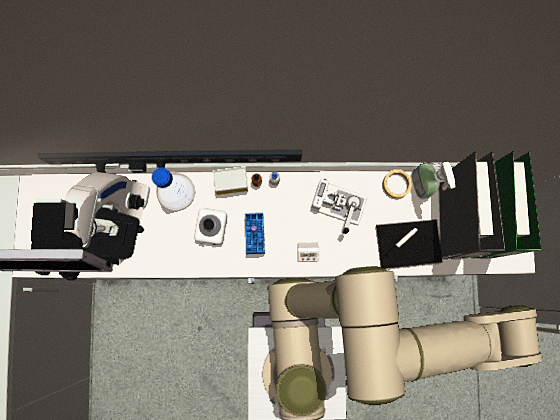

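The scene view shows the rack, mixer and reader in a row. In the top view the rack is at about (254,233) with the cap at (254,228), the mixer cup at (208,226), the reader at about (340,203) and the lever knob at about (346,231). Next I'll swing in at a short radius, clear of the binders, and look with the wrist camera.

```bash
python3 - <<'E'
from h import *
t=load('top1')
for n,u,v,z in[('cap',254,228,.094),('cup',208,226,.089),('knob',346,231,.1),('rack',254,233,.062),('reader',340,203,.014),('binder',440,250,.318)]: print(n,np.round(onz(t,u,v,z),3))
im=cv2.imread('pics/top1.png')[155:275,180:380]
s=env
# retract then swing
q=[1,0,0,0]
a=monitor.sense()['joints']
for p in ([0.03,-0.36,0.36],):
    j=kinematics.ik(p,monitor.sense()['ee_rot']); print(p,j)
    if j is not None: env.set_joints(j)
j=kinematics.ik([0.36,0.0,0.36],[1,0,0,0]); print(j); env.set_joints(j)
f=grab('wrist','w1.png'); print(np.round(np.linalg.inv(f['view']),3), f['mtx'][0,0],f['k1'],monitor.sense()['position'],monitor.sense()['clock'])
w=cv2.imread('pics/w1.png'); 
cv2.imwrite('pics/c1.png',np.vstack([cv2.resize(im,(560,336),interpolation=cv2.INTER_CUBIC)[:180*2][:],w])[:, :] if 0 else np.hstack([cv2.resize(im,(400,240),interpolation=cv2.INTER_CUBIC),np.zeros((240,0,3),np.uint8)]))
E
```

```text
cap [0.465 0.132 0.094]
cup [0.473 0.28  0.089]
knob [ 0.452 -0.159  0.1  ]
rack [0.453 0.134 0.062]
reader [ 0.559 -0.155  0.014]
binder [ 0.37  -0.383  0.318]
[0.03, -0.36, 0.36] [-1.81515722e+00 -1.29091923e-01  1.65531231e+00 -3.69303679e-04
  1.61652674e+00 -5.38142521e-01]
[-3.28956393e-01 -1.32898977e-01  1.65857167e+00 -4.44089210e-16
  1.61591996e+00  1.24183993e+00]
[[-0.001 -0.952 -0.305  0.438]
 [-1.     0.001  0.002 -0.001]
 [-0.001  0.305 -0.952  0.503]
 [ 0.     0.     0.     1.   ]] 367.71857845286206 -0.0412702848449694 [ 0.36009255 -0.00056814  0.3598312 ] 2.8333
```

View pics/w1.png

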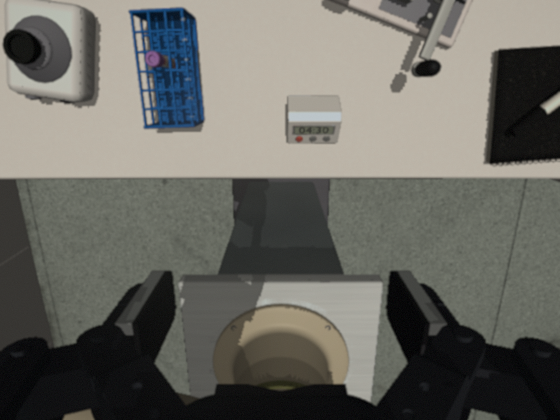

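The wrist view shows the mixer cup at (22,46), the tube cap at (155,59), the knob at (427,68) and the timer at (314,118). I'll flip the camera so it looks forward and take three stations.

```bash
python3 - <<'E'
from h import *
for i,y in enumerate((-0.13,0.03,0.2)):
    j=kinematics.ik([0.42,y,0.33],[0,1,0,0])
    print(j)
    env.set_joints(j); env.hold(.2)
    f=grab('wrist',f's{i}.png')
print(monitor.sense()['clock'],np.round(np.linalg.inv(f['view'])[:3,3],3))
a=[cv2.imread(f'pics/s{i}.png') for i in (0,2)]
cv2.imwrite('pics/c2.png',cv2.resize(a[0],(800,600),interpolation=cv2.INTER_CUBIC));cv2.imwrite('pics/c3.png',cv2.resize(a[1],(800,600),interpolation=cv2.INTER_CUBIC))
E
```

```text
[-5.67880661e-01  6.44218346e-02  1.54416311e+00 -4.44089210e-16
  1.53300771e+00 -2.13867699e+00]
[-2.08531690e-01  2.06437059e-02  1.59000581e+00 -4.44089210e-16
  1.53094314e+00 -1.77932802e+00]
[ 1.91732369e-01  1.24137580e-01  1.47821619e+00 -4.44089210e-16
  1.53923888e+00 -1.37906396e+00]
7.825 [0.343 0.199 0.473]
```

View pics/c2.png

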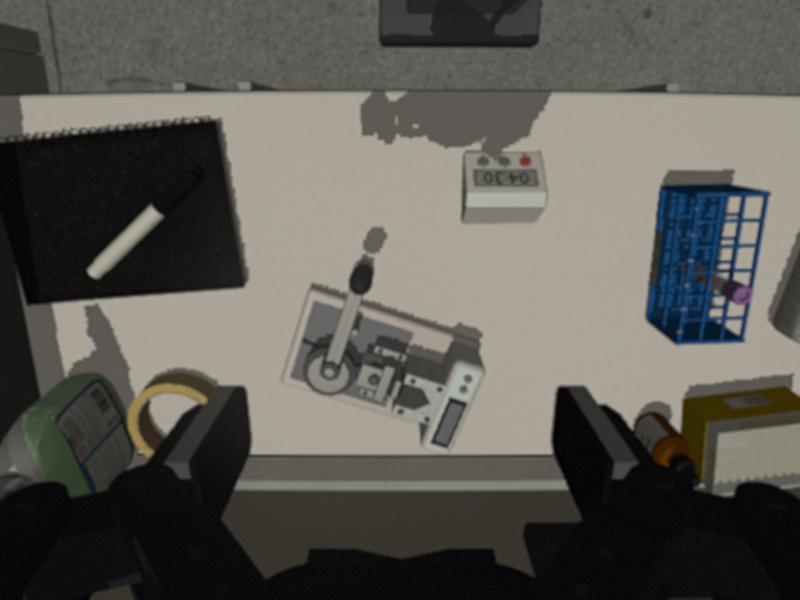

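View pics/c3.png

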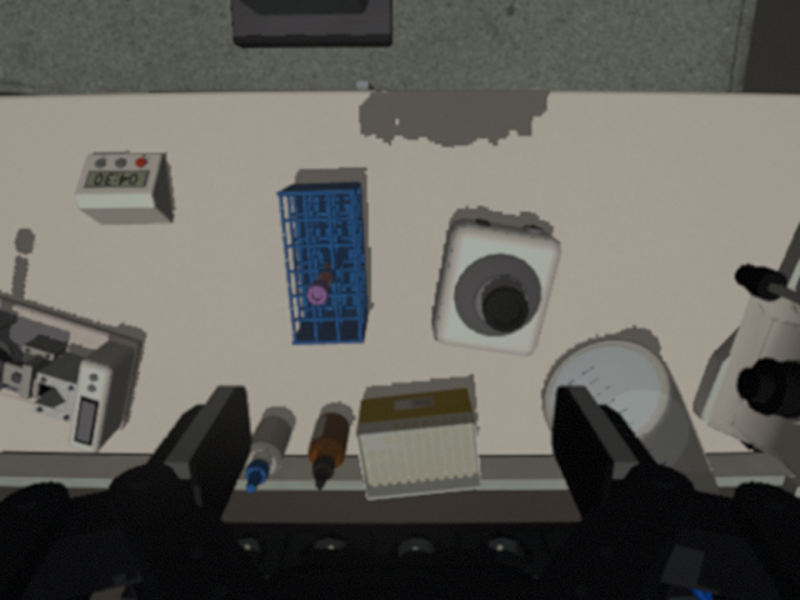

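In the first view the knob is at (361,277), the lever hub at (330,368), the V-block dark notch at about (422,393), and the cap at (737,291). In the second view the cap is at (319,293) and the mixer cup at (503,305). Next are close-ups of the reader and numeric fixes for the cap and cup.

```bash
cat >> h.py <<'E'
def capmask(f,lo=0):
    hsv=cv2.cvtColor(np.array(f['frame']),cv2.COLOR_RGB2HSV); m=cv2.inRange(hsv,(135,40,max(lo,60)),(172,255,255)); 
    n,l,s,c=cv2.connectedComponentsWithStats(m); k=1+np.argmax(s[1:,4]); return c[k],s[k],m,hsv,l==k
E
python3 - <<'E'
from h import *
F=[load(f's{i}') for i in range(3)]
C=[capmask(f) for f in F]
for c in C: print(c[0],c[1])
print('cap',tri(*[(f,*c[0]) for f,c in zip(F,C)]))
# bright top face
T=[]
for f,c in zip(F,C):
    v=c[3][...,2].astype(float); m=c[4]&(v>0.88*np.percentile(v[c[4]],90)); ys,xs=np.nonzero(m); T.append((xs.mean(),ys.mean(),m.sum()))
print(T,'captop',tri(*[(f,t[0],t[1]) for f,t in zip(F,T)]))
# cup: black blob
O=[]
for f,uv in zip(F[1:],[None,(352,214)]):
    g=cv2.cvtColor(f['frame'],cv2.COLOR_RGB2GRAY)
    if uv is None: p=proj(f,onz(F[2],352,214,.09)); 
    else: p=uv
    m=(g<45).astype(np.uint8); n,l,s,c=cv2.connectedComponentsWithStats(m); k=l[int(p[1]),int(p[0])]; print(p,g[int(p[1]),int(p[0])],k,s[k],c[k]); O.append((f,*c[k]))
print('cup',tri(*O))
for i,y in ((0,-0.20),(1,-0.11)):
    env.reach([0.53,y,0.2],[0,1,0,0]); env.hold(.15); grab('wrist',f'r{i}.png')
print(monitor.sense()['clock'])
a=[cv2.imread(f'pics/r{i}.png') for i in (0,1)]
cv2.imwrite('pics/c4.png',np.hstack([cv2.resize(a[0][60:360,80:480],(800,600),interpolation=cv2.INTER_CUBIC)]))
cv2.imwrite('pics/c5.png',cv2.resize(a[1][60:360,20:420],(800,600),interpolation=cv2.INTER_CUBIC))
E
```

```text
[518.93793103 206.1862069 ] [512 200  14  13 145]
[377.19393939 205.72121212] [370 199  15  14 165]
[221.57142857 205.68322981] [215 199  15  14 161]
cap (array([0.46672022, 0.13465492, 0.09250759]), [0.4, 0.1, 0.3])
[(np.float64(519.3529411764706), np.float64(206.58823529411765), np.int64(85)), (np.float64(377.5959595959596), np.float64(206.06060606060606), np.int64(99)), (np.float64(221.6734693877551), np.float64(206.1122448979592), np.int64(98))] captop (array([0.46698274, 0.13488155, 0.0930856 ]), [0.4, 0.2, 0.3])
[502.52466934 213.73184828] 17 46 [482 193  36  38 929] [499.18729817 213.74811625]
(352, 214) 29 43 [338 199  32  33 814] [353.26904177 215.33169533]
cup (array([0.48232512, 0.2818822 , 0.07805794]), [0.8, 0.8])
10.275
```

View pics/c4.png

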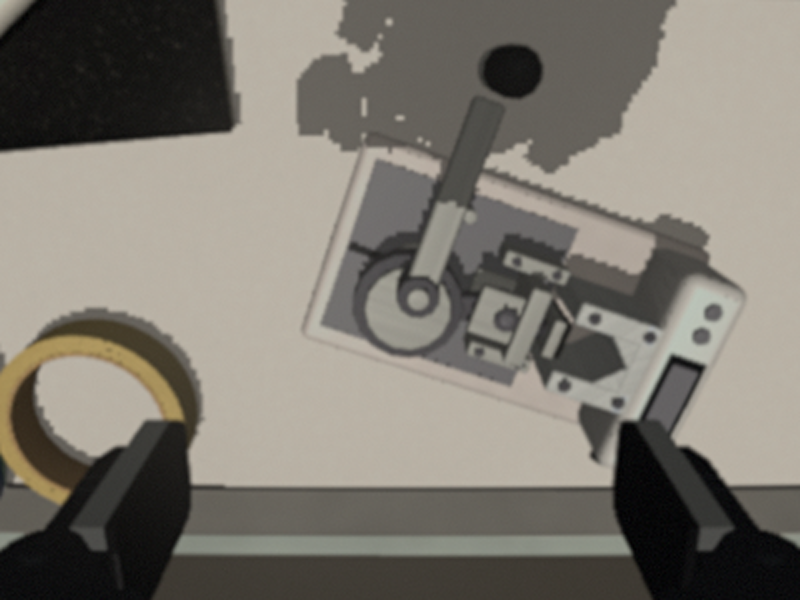

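View pics/c5.png

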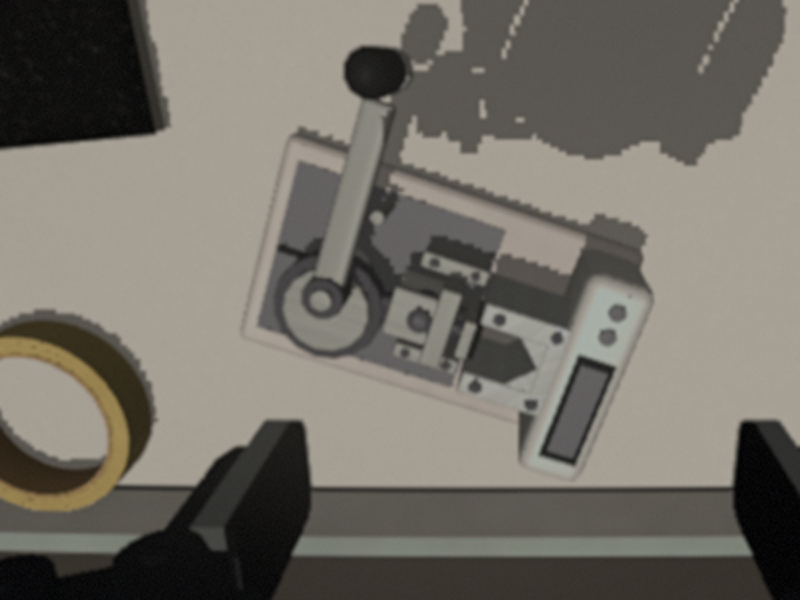

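The two close-ups show the reader clearly. Hub top is at (418,299) in the first and (322,298) in the second. The four V-block screws are at (594,318), (650,337), (564,384), (617,402) and at (500,320), (557,339), (475,385), (531,405). The V apex is at (625,362) and (536,365), and the knob at (512,72) and (377,71). I'll triangulate these.

```bash
cat > m.py <<'E'
from h import *
A,B=load('r0'),load('r1')
P={'hub':((418,299),(322,298)),'TL':((594,318),(500,320)),'TR':((650,337),(557,339)),'BL':((564,384),(475,385)),'BR':((617,402),(531,405)),'apex':((625,362),(536,365)),'knob':((512,72),(377,71)),'disp':((713,312),(617,313)),'jawscrew':((506,319),(419,320)),'cornF':((368,140),(293,137)),'cornB':((308,333),(245,335))}
R={}
for n,((a,b),(c,d)) in P.items():
    p,e=tri((A,a/2+80,b/2+60),(B,c/2+20,d/2+60)); R[n]=p; print(n,np.round(p,4),e)
# refine with known planes as check
S=np.mean([R[k] for k in('TL','TR','BL','BR')],0)
d=(S-R['hub'])[:2]; L=np.linalg.norm(d); y=d/L
e1=((R['TR']-R['TL'])+(R['BR']-R['BL']))[:2]; e2=((R['BL']-R['TL'])+(R['BR']-R['TR']))[:2]
print('axis yaw hub-screws',np.degrees(np.arctan2(y[1],y[0])),L,'screw rows',np.degrees(np.arctan2(e1[1],e1[0])),np.degrees(np.arctan2(e2[1],e2[0]))-90,'corner',np.degrees(np.arctan2(*(R['cornF']-R['cornB'])[1::-1])))
print('well',R['hub'][:2]+.078*y,'apex along',(R['apex']-R['hub'])[:2]@y)
kn=(R['knob']-R['hub'])[:2];print('knob r',np.linalg.norm(kn),np.degrees(np.arctan2(kn[1],kn[0])))
for n in('r0','r1'):
    f=load(n);g=cv2.cvtColor(f['frame'],cv2.COLOR_RGB2GRAY);u=(336,96) if n=='r0' else (208,95)
    nn,l,s,c=cv2.connectedComponentsWithStats((g<40).astype(np.uint8));k=l[u[1],u[0]];print(n,s[k],c[k])
E
python3 m.py
```

```text
hub [ 0.5483 -0.1922  0.0588] [0.5, 0.5]
TL [ 0.5571 -0.1194  0.0591] [0.2, 0.2]
TR [ 0.5647 -0.096   0.0612] [0.2, 0.2]
BL [ 0.586  -0.1302  0.0607] [0.1, 0.1]
BR [ 0.5952 -0.1066  0.06  ] [0.3, 0.3]
apex [ 0.5772 -0.1045  0.0588] [0.3, 0.3]
knob [ 0.4586 -0.1606  0.0785] [0.4, 0.4]
disp [ 0.5528 -0.072   0.0634] [0.0, 0.0]
jawscrew [ 0.5611 -0.1543  0.0488] [0.1, 0.1]
cornF [ 0.4893 -0.214   0.0066] [1.1, 1.1]
cornB [ 0.581  -0.2437  0.0146] [0.2, 0.2]
axis yaw hub-screws 70.83265391708998 0.08376687650263048 screw rows 70.27110154032087 -109.84925672293119 corner 162.100730972171
well [ 0.57387862 -0.11850339] apex along 0.0922952488588168
knob r 0.09510820662690665 160.61145281487362
r0 [322  83  29  26 589] [335.82003396  94.99830221]
r1 [193  84  30  25 582] [207.17182131  95.54295533]
```

Heights agree with the text: V-block 60 mm and hub 59 mm. The reader's +y axis is at 70.6° and the well at (0.574,-0.1185). Next I'll measure the cup close up, then grasp the tube.

```bash
python3 - <<'E'
from h import *
O=[]
for i,y in ((0,0.32),(1,0.24)):
    env.reach([0.48,y,0.22],[0,1,0,0]); env.hold(.15); f=grab('wrist',f'm{i}.png')
    p=proj(f,[.482,.282,.085]); g=cv2.cvtColor(f['frame'],cv2.COLOR_RGB2GRAY)
    n,l,s,c=cv2.connectedComponentsWithStats((g<50).astype(np.uint8)); k=l[int(p[1]),int(p[0])]; print(p,k,s[k],c[k]); O.append((f,*c[k]))
print(tri(*O),[np.round(onz(*o,.080),4) for o in O])
env.reach([.467,.135,.16],[0,1,0,0])
env.movel([.467,.135,.068],velocity=.12)
env.close_gripper(40); env.hold(.2)
s=monitor.sense();print(s['clock'],s['finger_gap'],s['gripper_force'],s['contact_force'],s['position'])
E
```

```text
[233.12544161 191.96360585] 38 [ 210  168   46   46 1638] [232.05311355 190.87484737]
[332.8576156  192.37379033] 54 [ 309  169   45   46 1623] [331.19901417 191.53296365]
(array([0.48173807, 0.28093227, 0.08312327]), [0.1, 0.1]) [array([0.4825, 0.2805, 0.08  ]), array([0.4827, 0.2814, 0.08  ])]
15.0083 0.16977662736451998 38.92899513244629 [0.17964333 0.01842147 2.42062309] [0.46713067 0.13497693 0.0681565 ]
```

```bash
python3 - <<'E'
from h import *
env.movel([.467,.135,.175],velocity=.12)
env.movel([.482,.281,.175],velocity=.15)
env.hold(.2)
f=grab('wrist','t0.png'); s=monitor.sense(); print(s['clock'],s['contact_force'],s['finger_gap'],s['position'])
for z in (.112,.194,.083): print(proj(f,[.482,.281,z]))
im=cv2.imread('pics/t0.png'); cv2.imwrite('pics/c6.png',cv2.resize(im[120:420,130:430],(600,600),interpolation=cv2.INTER_CUBIC))
E
```

```text
17.425 [-0.0160985  -0.22657691 -0.09207986] 0.16981121787889453 [0.48210697 0.28057597 0.1751174 ]
[281.38770715 221.92453256]
[282.11511485 296.20512877]
[281.2396438  206.83292205]
```

View pics/c6.png

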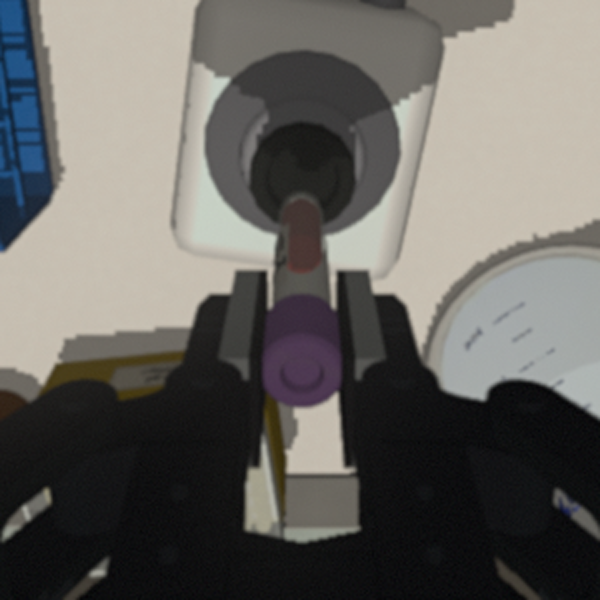

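The tube hangs upright and centred: its bottom is at crop (302,200) and the cup's centre at (303,175), both as predicted. Now the press.

```bash
python3 - <<'E'
from h import *
def st(t):
    s=monitor.sense(); print(t,round(s['clock'],2),np.round(s['contact_force'],1),np.round(s['position'],4),round(s['finger_gap'],4))
env.movel([.482,.281,.150],velocity=.1); st('near')
print(env.movel([.482,.281,.130],velocity=.02,guard=14)); st('pressed')
env.hold(.2);st('h')
E
```

```text
near 17.82 [-0.3 -0.4 -0.2] [0.482  0.2809 0.15  ] 0.1713
True
pressed 18.47 [-0.7 -0.4  6.4] [0.483  0.2812 0.1398] 0.1646
h 18.67 [-0.5 -0.1  7. ] [0.4828 0.2812 0.1398] 0.1701
```

```bash
python3 - <<'E'
from h import *
def st(t):
    s=monitor.sense(); print(t,round(s['clock'],2),np.round(s['contact_force'],1),np.round(s['position'],4),round(s['finger_gap'],4)); return s
z=.1395
for _ in range(8):
    z-=.0007; env.movel([.482,.281,z],velocity=.02); env.hold(.08); s=st(z)
    if s['contact_force'][2]>13: break
env.hold(1.3); st('held')
E
```

```text
0.1388 19.0 [ 0.1 -0.4  7.1] [0.4825 0.2812 0.1397] 0.1669
0.1381 19.33 [-0.7 -0.5 10.9] [0.4829 0.2812 0.1395] 0.1725
0.1374 19.67 [-1.7 -1.7 15.3] [0.4832 0.2813 0.1395] 0.1685
held 20.97 [-1.7 -0.  15.4] [0.4832 0.2813 0.1395] 0.1682
```

The cup stalled on its stop (z no longer falling while force rose to 15 N) and was held there for over 1.3 s. On to the reader.

```bash
python3 - <<'E'
from h import *
def st(t):
    s=monitor.sense(); print(t,round(s['clock'],2),np.round(s['contact_force'],1),np.round(s['position'],4),round(s['finger_gap'],4)); return s
env.movel([.482,.281,.185],velocity=.12)
w=[.574,-.1185]
env.movel([*w,.185],velocity=.2); env.hold(.2)
f=grab('wrist','v0.png'); st('above')
env.movel([*w,.130],velocity=.1)
print(env.movel([*w,.082],velocity=.05,guard=6)); st('in')
print(env.movel([*w,.072],velocity=.015,guard=6)); st('down')
f=grab('wrist','v1.png'); im=[cv2.imread(f'pics/v{i}.png')[110:410,130:430] for i in(0,1)]
cv2.imwrite('pics/c7.png',cv2.resize(np.hstack(im),(800,400),interpolation=cv2.INTER_CUBIC))
E
```

```text
above 23.97 [-0.  -0.9  0.2] [ 0.574  -0.1183  0.185 ] 0.1684
False
in 25.77 [-0.4 -0.1  0.1] [ 0.5742 -0.1186  0.0824] 0.1686
True
down 26.22 [-0.5 -0.2  5. ] [ 0.5744 -0.1186  0.0772] 0.1677
```

View pics/c7.png

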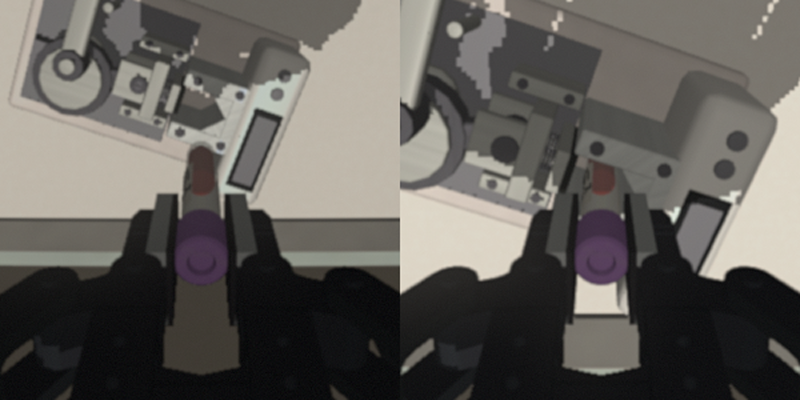

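On the left the tube hangs above the well; on the right it is in the well between the shoe and the V-block. It bottomed at TCP z 0.0772, which puts the tube bottom at 14 mm, fully home. Now release and go to the knob.

```bash
python3 - <<'E'
from h import *
def st(t):
    s=monitor.sense(); print(t,round(s['clock'],2),np.round(s['contact_force'],1),np.round(s['position'],4),round(s['finger_gap'],4)); return s
env.release(); env.hold(.2)
p=monitor.sense()['position']
env.movel([p[0],p[1],.19],velocity=.12)
k=np.array([.4587,-.1606])
env.reach([*k,.19],[0,1,0,0]); env.hold(.15)
f=grab('wrist','k0.png'); t=grab('top','k0t.png'); c=capmask(f); print('cap',c[0],c[1], 'expect', proj(f,[.574,-.1185,.103]))
print(env.movel([*k,.085],velocity=.12,guard=10)); print(env.movel([*k,.066],velocity=.06,guard=10)); st('at')
env.close_gripper(60); env.hold(.2); st('grip')
E
```

```text
cap [334.50177936 351.33451957] [325 343  20  18 281] expect [335.58952723 352.48218769]
False
False
at 30.54 [-0.3  0.3 -0.2] [ 0.4586 -0.1605  0.0657] 0.9986
grip 31.38 [-2.2 -3.3  4.9] [ 0.4588 -0.1609  0.0662] 0.1915
```

The cap stands where expected and the knob is gripped with little force, so the swing can start.

```bash
cat > sw.py <<'E'
from h import *
def st(t):
    s=monitor.sense(); print(t,round(s['clock'],2),np.round(s['contact_force'],1),np.round(s['position'],4),round(s['finger_gap'],4)); return s
hub=np.array([.5483,-.1922])
for a in range(8,91,8) :
    if a==88: a=90
    th=np.radians(160.6+a)
    env.movel([*(hub+.095*np.array([np.cos(th),np.sin(th)])),.066],velocity=.06); s=st(a)
    d=s['position'][:2]-hub; print('   r',round(np.linalg.norm(d),4),'ang',round((np.degrees(np.arctan2(d[1],d[0]))-160.6)%360,1))
    if np.linalg.norm(s['contact_force'])>30: print('STOP'); break
E
python3 sw.py
```

```text
8 31.75 [-1.7  0.8  6.7] [ 0.4553 -0.1733  0.0662] 0.1894
   r 0.0949 ang 7.9
16 32.12 [-0.7  1.5  6.2] [ 0.4535 -0.1864  0.0662] 0.188
   r 0.0949 ang 15.9
24 32.5 [-2.1  1.1  6.7] [ 0.4536 -0.1996  0.0662] 0.1861
   r 0.095 ang 23.9
32 32.88 [-2.5  1.   7. ] [ 0.4555 -0.2128  0.0662] 0.1887
   r 0.095 ang 31.9
40 33.25 [-3.8  1.3  7.7] [ 0.4593 -0.2255  0.0662] 0.1889
   r 0.095 ang 39.9
48 33.62 [-3.6 -0.5  8.2] [ 0.4648 -0.2377  0.0662] 0.1855
   r 0.0951 ang 48.0
56 34.0 [-4.4 -0.6  6.6] [ 0.4719 -0.2489  0.0662] 0.1861
   r 0.0952 ang 56.0
64 34.38 [-4.7 -0.4  7.9] [ 0.4805 -0.2591  0.0662] 0.1917
   r 0.0952 ang 64.0
72 34.75 [-4.2 -1.1  7.3] [ 0.4905 -0.2679  0.0662] 0.1893
   r 0.0953 ang 72.0
80 35.12 [-4.3 -2.2  7.4] [ 0.5016 -0.2752  0.0662] 0.1852
   r 0.0953 ang 80.0
90 35.55 [-3.1 -2.3  5.6] [ 0.5168 -0.2822  0.0662] 0.1897
   r 0.0953 ang 90.1
```

```bash
python3 - <<'E'
from h import *
env.hold(.3)
f=grab('wrist','e0.png');t=grab('top','e0t.png')
s=monitor.sense();print(s['clock'],s['contact_force'],s['position'],s['finger_gap'])
print('hub px',proj(f,[.5483,-.1922,.059]),'well-seat cap top',proj(f,[.576,-.113,.103]),'axis pt deck',proj(f,[.5167,-.2818,.05]),capmask(f)[:2])
im=cv2.imread('pics/e0.png')
a=cv2.resize(im[120:420,180:480],(400,400),interpolation=cv2.INTER_CUBIC)
b=cv2.resize(cv2.imread('pics/e0t.png')[165:255,305:395],(400,400),interpolation=cv2.INTER_CUBIC)
cv2.imwrite('pics/c8.png',np.hstack([a,b]))
E
```

```text
35.95 [-2.73009999 -2.4590882   5.62721104] [ 0.51658204 -0.28212307  0.06627283] 0.18894757324486533Traceback (most recent call last):
  File "<stdin>", line 5, in <module>
  File "h.py", line 25, in capmask
    n,l,s,c=cv2.connectedComponentsWithStats(m); k=1+np.argmax(s[1:,4]); return c[k],s[k],m,hsv,l==k
                                                     ~~~~~~~~~^^^^^^^^^
    return _wrapfunc(a, 'argmax', axis=axis, out=out, **kwds)
    return bound(*args, **kwds)
ValueError: attempt to get argmax of an empty sequence
```

```bash
python3 - <<'E'
from h import *
f=load('e0');t=load('e0t');k=load('k0t')
print('hub px',proj(f,[.5483,-.1922,.059]),'cap',proj(f,[.576,-.113,.103]),'knob top',proj(f,[.5167,-.2818,.1]))
for n,x in(('before',k),('after',t)):
    try: c=capmask(x); print(n,c[0],c[1])
    except Exception as e: print(n,'none')
for p in([.574,-.1185,.103],[.576,-.113,.103],[.5168,-.2822,.1]): print(np.round(proj(t,p),1))
a=cv2.resize(cv2.imread('pics/e0.png')[120:420,180:480],(400,400),interpolation=cv2.INTER_CUBIC)
b=cv2.resize(cv2.imread('pics/e0t.png')[165:255,305:395],(400,400),interpolation=cv2.INTER_CUBIC)
cv2.imwrite('pics/c8.png',np.hstack([a,b]))
E
```

```text
hub px [465.31966228 322.97202452] cap [682.59850391 435.88844021] knob top [281.68422202 319.81832592]
before [332.27777778 194.11111111] [330 192   5   5  18]
after [330.52941176 193.35294118] [329 191   4   5  17]
[332.3 193.3]
[330.6 192.7]
[383.5 210.7]
```

View pics/c8.png

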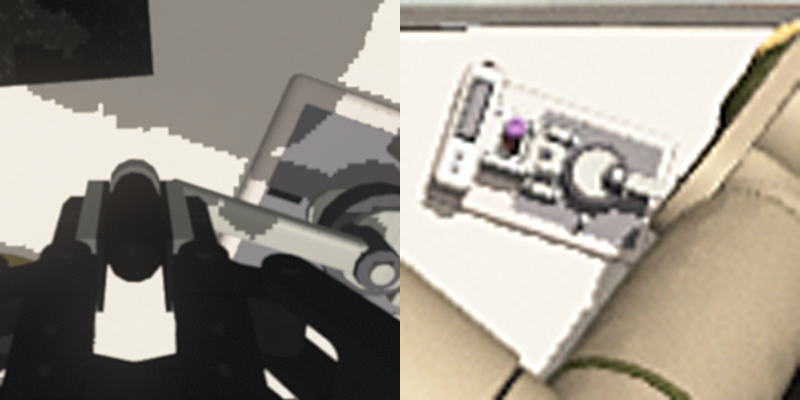

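The cap shifted about 6 mm in reader +y, so the tube is seated in the V. In the left panel the hub is at (380,272) and the knob is between the pads at (135,250), with the lever near the index line at (285,195). I'll check the exact lever angle from the knob's edge.

```bash
python3 - <<'E'
from h import *
f=load('e0');g=cv2.cvtColor(f['frame'],cv2.COLOR_RGB2GRAY)
for u in (277,281,285): print(u,'rows',list(zip(range(322,340),g[322:340,u])))
for a in (84,86,88,90,92):
    th=np.radians(160.6+a);c=np.array([.5483,-.1922])+.095*np.array([np.cos(th),np.sin(th)])
    e=[proj(f,[c[0]+.009*np.cos(q),c[1]+.009*np.sin(q),.1]) for q in np.linspace(0,6.28,60)]
    print(a,'bottom edge row',round(max(x[1] for x in e),1),'cols',round(min(x[0] for x in e)),round(max(x[0] for x in e)))
# lever arm edges: fit by columns
P=[]
for u in range(345,425,8):
    col=g[230:330,u].astype(int); d=np.diff(cv2.GaussianBlur(g[230:330,u:u+1],(1,3),0)[:,0].astype(int)); i=np.argsort(-abs(d))[:3]; print(u,[(230+int(k),int(d[k])) for k in i])
E
```

```text
277 rows [(322, np.uint8(35)), (323, np.uint8(36)), (324, np.uint8(35)), (325, np.uint8(36)), (326, np.uint8(37)), (327, np.uint8(36)), (328, np.uint8(33)), (329, np.uint8(33)), (330, np.uint8(60)), (331, np.uint8(143)), (332, np.uint8(221)), (333, np.uint8(238)), (334, np.uint8(238)), (335, np.uint8(237)), (336, np.uint8(236)), (337, np.uint8(236)), (338, np.uint8(236)), (339, np.uint8(236))]
281 rows [(322, np.uint8(34)), (323, np.uint8(35)), (324, np.uint8(36)), (325, np.uint8(35)), (326, np.uint8(35)), (327, np.uint8(35)), (328, np.uint8(36)), (329, np.uint8(32)), (330, np.uint8(54)), (331, np.uint8(137)), (332, np.uint8(221)), (333, np.uint8(238)), (334, np.uint8(237)), (335, np.uint8(236)), (336, np.uint8(236)), (337, np.uint8(236)), (338, np.uint8(236)), (339, np.uint8(236))]
285 rows [(322, np.uint8(35)), (323, np.uint8(35)), (324, np.uint8(36)), (325, np.uint8(34)), (326, np.uint8(36)), (327, np.uint8(34)), (328, np.uint8(32)), (329, np.uint8(34)), (330, np.uint8(75)), (331, np.uint8(154)), (332, np.uint8(224)), (333, np.uint8(237)), (334, np.uint8(237)), (335, np.uint8(236)), (336, np.uint8(236)), (337, np.uint8(236)), (338, np.uint8(236)), (339, np.uint8(235))]
84 bottom edge row 319.4 cols 266 319
86 bottom edge row 326.8 cols 263 315
88 bottom edge row 334.1 cols 259 311
90 bottom edge row 341.3 cols 256 307
92 bottom edge row 348.6 cols 253 304
345 [(264, -52), (263, -37), (265, -37)]
353 [(313, -55), (314, -52), (267, -51)]
361 [(317, -38), (250, -34), (237, 33)]
369 [(272, -52), (271, -43), (319, -39)]
377 [(295, 32), (254, 31), (255, 31)]
385 [(310, -39), (236, -37), (309, -37)]
393 [(309, -54), (308, -41), (310, -41)]
401 [(311, -54), (310, -49), (312, -34)]
409 [(314, -50), (315, -40), (313, -39)]
417 [(319, -33), (320, -29), (318, -28)]
```

```bash
python3 - <<'E'
from h import *
f=load('k0');g=cv2.cvtColor(f['frame'],cv2.COLOR_RGB2GRAY)
for r in(.009,.0075,.006):
  for z in (.1,):
    c=[.4587,-.1606]; e=np.array([proj(f,[c[0]+r*np.cos(q),c[1]+r*np.sin(q),z]) for q in np.linspace(0,6.28,60)]); print(r,e.min(0),e.max(0))
u=int(e[:,0].mean());v=int(e[:,1].mean())
n,l,s,c=cv2.connectedComponentsWithStats((g<90).astype(np.uint8)); print(u,v,s[l[v,u]])
print([(i,int(g[i,u])) for i in range(v,v+25)])
print([(i,int(g[v,i])) for i in range(u-22,u+22,1)])
# lever arm edge lines now: dense pixel gray along columns
f=load('e0');g=cv2.cvtColor(f['frame'],cv2.COLOR_RGB2GRAY)
E=cv2.Canny(g,40,100)
L=cv2.HoughLinesP(E,1,np.pi/360,18,minLineLength=30,maxLineGap=6)
for x1,y1,x2,y2 in L[:,0]:
    a,b=onz(f,x1,y1,.056),onz(f,x2,y2,.056); d=(b-a)[:2]
    if 300<x1<460 and 225<y1<330: print((x1,y1,x2,y2),np.round((np.degrees(np.arctan2(d[1],d[0])))%180,1),'perp off hub mm',np.round(1e3*(lambda w:(d[0]*w[1]-d[1]*w[0])/np.linalg.norm(d))(np.array([.5483,-.1922])-a[:2]),1))
E
```

```text
0.009 [266.63754734 194.16691107] [293.62875417 219.80029273]
0.0075 [268.88737289 196.34534834] [291.37928568 217.70606907]
0.006 [271.13702721 198.51574646] [289.12989419 215.6040482 ]
280 207 [266 176  26  39 763]
[(207, 46), (208, 44), (209, 41), (210, 39), (211, 39), (212, 36), (213, 37), (214, 60), (215, 113), (216, 154), (217, 160), (218, 141), (219, 112), (220, 96), (221, 92), (222, 84), (223, 81), (224, 95), (225, 114), (226, 133), (227, 145), (228, 157), (229, 166), (230, 169), (231, 169)]
[(258, 173), (259, 172), (260, 173), (261, 160), (262, 122), (263, 92), (264, 90), (265, 114), (266, 136), (267, 132), (268, 95), (269, 52), (270, 35), (271, 39), (272, 38), (273, 40), (274, 39), (275, 41), (276, 43), (277, 48), (278, 48), (279, 45), (280, 46), (281, 43), (282, 42), (283, 41), (284, 39), (285, 38), (286, 39), (287, 37), (288, 34), (289, 43), (290, 80), (291, 128), (292, 163), (293, 174), (294, 172), (295, 172), (296, 172), (297, 171), (298, 172), (299, 173), (300, 171), (301, 172)]
(np.int32(312), np.int32(254), np.int32(452), np.int32(299)) 70.5 perp off hub mm -8.6
(np.
[... 258 characters left out ...]
np.int32(373), np.int32(272), np.int32(408), np.int32(198)) 160.7 perp off hub mm -52.9
(np.int32(397), np.int32(265), np.int32(427), np.int32(295)) 45.1 perp off hub mm 3.9
(np.int32(388), np.int32(237), np.int32(429), np.int32(205)) 132.0 perp off hub mm -60.5
(np.int32(358), np.int32(264), np.int32(399), np.int32(176)) 160.2 perp off hub mm -61.3
(np.int32(417), np.int32(293), np.int32(454), np.int32(303)) 73.1 perp off hub mm -7.3
(np.int32(388), np.int32(268), np.int32(421), np.int32(278)) 71.7 perp off hub mm -14.6
(np.int32(379), np.int32(258), np.int32(415), np.int32(272)) 67.4 perp off hub mm -14.0
(np.int32(304), np.int32(260), np.int32(309), np.int32(295)) 8.5 perp off hub mm 73.5
```

The knob edge shows the same offset from prediction as at rest. The lever arm's edges run at 69.8–70.5° against the reader axis at 70.6°, so the lever is at highest lift within about 1°.

```bash
python3 -c "
from h import *
print(job.hand_in(), monitor.sense()['clock'])"
```

```text
the job is handed in; nothing more can be done
the job is handed in; nothing more can be done
```

I handed the job in at about 36 s on the robot's clock: the tube was pressed on the mixer for over 1.3 s, stood in the reader well and let go, and the lever is held by its knob at highest lift (within about 1°), pressing the tube into the V-block.

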